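# Set the fired ware on its cooling tiles

### The arm

A 6-joint arm with a two-finger parallel gripper is mounted at the origin on the work surface. World frame = base frame: x ahead of the robot, y to its left, z up, the work surface at z = 0. Lengths are in m, angles in rad, forces in N, time in s.
With the tool pointing down it reaches from about 0.425 to 0.95 m from the base axis. Payload 3.5 kg.
Tool frame: the origin (TCP) lies on the mounting face of the last link; the fingertips stand arm.nose_length ahead of it and the grasp point (between the pads) lies 155 mm ahead of it (arm.nose_length is the distance from the TCP to the fingertips, in m); x points along the fingers, y is the direction in which the jaws open and shut, and the axes are right-handed (so a half turn about x gives the same grasp; the last joint's range is limited). The gripper opens to 85 mm and grips with 20 to 120 N. Pads are 22 mm wide; open, the fingers measure 114 mm over their backs; the gripper's body (76 mm by 85 mm) begins 54 mm behind the grasp point. The pads swing forward as they close: fully open they stand 13 mm farther back than shut.
Start: joints at [1.07, 0.286, 1.577, -0, 1.279, -0.15], TCP at [0.232, 0.634, 0.405] pointing down, gripper open.
Joint ranges: [-2.77, 2.77], [-0.9, 2.22], [0.21, 2.48], [-1.53, 4.67], [0.24, 2.81], [-2.84, 2.84]. Speed limits (rad/s): [2.79, 2.79, 3.14, 3.14, 3.14, 3.14].

### API

Orientations are given as a unit quaternion [x, y, z, w].
In Python, from bench import arm, optics gives the robot as it stands.
- The arm moves only by the tool send_rows, never from a script. Its arguments are lists of equal length, an entry for each row: "delta_pos": the shift along the tool's x, y, z as a fraction of full scale, a list of three; "spin": the turn about the tool's x as a fraction of full scale. A call has 1 to 5 rows; each row shifts and turns the commanded pose from where the row before left it, along the tool's axes as they then stand; what a row does not reach is not made up. Full scale, the value 1, is 0.05 m for a shift and 30 degrees for a turn. A row lasts 1/12 s, in which the tool goes at most 41.7 mm and 7.16 degrees, less where a joint would pass 70% of its speed; a pose out of reach is approached as far as the arm can. A call with a number of a shift or a turn outside -1 to 1 is refused whole. A call with a gripper value outside its range is refused whole. "gripper" is the opening, from -1 (shut) to 1 (fully open), set as the call begins (left out, the last holds). The fingers move at their own pace and stop on an object; "force" is the grip in N (left out, the last holds). Time passes only in rows, so rows that do not move let the fingers close. It gives the time, the measured TCP pose, the force and the opening at its end, in the units of the state.
- arm.state(): the state, without advancing time (a new reading comes with each control period).
- optics.capture(name): name is "side" or "top"; returns the picture (384x512x3 uint8, red, green, blue); there is no depth.
- optics.get_calibration(name): a dict with "mtx" (3x3 intrinsics, pixels), "view" (4x4, takes a point from world to camera coordinates). Camera axes: x right, y down, z forward; pixel columns grow to the right and rows downward; lengths in m; the calibration is good to about 2 mm. A picture is of the moment at which its call begins. get_calibration takes no time and is no camera call.
- arm.hand_in(): hands the job in, once; it reports no verdict.
The state is a dict: "time_s": time; "joint_positions": joint angles; "joint_vel": joint speeds; "tau": joint torques, N m; "position": TCP position; "orientation": TCP orientation; "contact_force": force on the tool from outside, world axes, zero at the start; "ft_torque": the same for the moment, N m; "width": finger opening in m.
Only numpy, scipy, OpenCV 4.12 (cv2) and the standard library are available. Lean on these libraries where they do the work, as an engineer would, in place of code of your own. Each camera call takes 0.05 s, during which the arm holds its last target.

### The job

The fired ware is out of the furnace: stand each of the four ceramic pieces (tall crucible, wide dish, square box, long boat) upright on the firebrick tile that bears its outline, centred inside the outline and, for the box and the boat, turned to line up with it. The pieces are brittle, so set them down rather than dropping them, and leave the little glass vial standing where it is.

Things in the scene. Friction and masses are not known exactly. Their poses are not given: they have to be found in the camera images.
- tall_crucible: Tall narrow round crucible with straight walls, outside diameter 36 mm, 48 mm high, wall 3 mm. Origin: centre of its underside, which stands on the bench at the start; z up along its axis. Open at the top, plain off-white ceramic, with a dark fired lump fixed inside. Brittle, 40 to 130 g.
- wide_dish: Wide low round dish with straight walls, outside diameter 58 mm, 30 mm high, wall 3.5 mm. Origin: centre of its underside, which stands on the bench at the start; z up along its axis. Open at the top, plain off-white ceramic, with a dark fired lump fixed inside. Brittle, 40 to 130 g.
- square_box: Small square box (sagger), 46 x 46 mm outside, 34 mm high, wall 4 mm; x and y square to its sides. Origin: centre of its underside, which stands on the bench at the start; z up along its axis. Open at the top, plain off-white ceramic, with a dark fired lump fixed inside. Brittle, 40 to 130 g.
- long_boat: Long narrow combustion boat, a straight-walled trough 80 mm long (along x) by 28 mm wide (along y), 26 mm high, wall 3.5 mm. Origin: centre of its underside, which stands on the bench at the start; z up along its axis. Open at the top, plain off-white ceramic, with a dark fired lump fixed inside. Brittle, 40 to 130 g.
- tile_small_circle: Fixed firebrick cooling tile, sand-coloured, 110 x 110 mm and 12 mm thick, lying flat on the bench. Its flat top carries, at its centre, a dark drawn small circle, 4 mm wide (inside diameter 48 mm, that is 6 mm of room all round the ware). Origin: centre of the tile's underside, so the top lies 12 mm above the origin; z up, x and y along the tile's edges. For the tall crucible.
- tile_large_circle: Fixed firebrick cooling tile, sand-coloured, 110 x 110 mm and 12 mm thick, lying flat on the bench. Its flat top carries, at its centre, a dark drawn large circle, 4 mm wide (inside diameter 70 mm, that is 6 mm of room all round the ware). Origin: centre of the tile's underside, so the top lies 12 mm above the origin; z up, x and y along the tile's edges. For the wide dish.
- tile_square: Fixed firebrick cooling tile, sand-coloured, 110 x 110 mm and 12 mm thick, lying flat on the bench. Its flat top carries, at its centre, a dark drawn square, 4 mm wide (inside 58 x 58 mm, that is 6 mm of room all round the ware). Origin: centre of the tile's underside, so the top lies 12 mm above the origin; z up, x and y along the tile's edges, the drawn square too. For the square box.
- tile_oblong: Fixed firebrick cooling tile, sand-coloured, 110 x 110 mm and 12 mm thick, lying flat on the bench. Its flat top carries, at its centre, a dark drawn oblong, 4 mm wide (inside 92 x 40 mm, that is 6 mm of room all round the ware). Origin: centre of the tile's underside, so the top lies 12 mm above the origin; z up, x and y along the tile's edges; the oblong is long along x. For the long boat.
- glass_vial: Small standing amber glass vial with a black cap, 23 mm diameter, 46 mm high, loose; a bystander to leave alone. Origin: centre of its underside, z up. It stands in the middle strip of the bench between a near and a far row of ware and tiles, as do a brass balance weight and a rubber stopper of like size (the three may swap places). No ware or tile lies closer than about 14 cm, centre to centre, to the next one.
There are look-alikes about, which are no part of the job. Leave any purple or red look-alike of the tile_large_circle alone.

How it is judged:
At the end, for the whole second after the job is handed in: Each of the four pieces stands upright (within 0.12 rad) and at rest on the top of its own tile, its centre within 12 mm of the outline's centre; the sides of the square box (any quarter turn) and of the long boat (either way round) are parallel to their outlines within 0.22 rad (horizontal distance between tall_crucible and tile_small_circle below 0.012 m and z of tall_crucible in the frame of tile_small_circle between 0.008 and 0.017 m and angle between each of tall_crucible, wide_dish, square_box, long_boat's own z axis and vertical below 0.12 rad and linear speed of each of tall_crucible, wide_dish, square_box, long_boat below 0.02 m/s and angular speed of each of tall_crucible, wide_dish, square_box, long_boat below 0.2 rad/s and horizontal distance between wide_dish and tile_large_circle below 0.012 m and z of wide_dish in the frame of tile_large_circle between 0.008 and 0.017 m and horizontal distance between square_box and tile_square below 0.012 m and z of square_box in the frame of tile_square between 0.008 and 0.017 m and horizontal distance between long_boat and tile_oblong below 0.012 m and z of long_boat in the frame of tile_oblong between 0.008 and 0.017 m and (angle between the x axis of square_box and the x axis of tile_square, either way round below 0.22 rad or angle between the x axis of square_box and the y axis of tile_square, either way round below 0.22 rad) and angle between the x axis of long_boat and the x axis of tile_oblong, either way round below 0.22 rad); the robot touches nothing.
It fails at once if the tall crucible is dropped or thrown: it moves faster than 0.8 m/s with no finger touching it (a fall of over 3 cm) (linear speed of tall_crucible above 0.8 m/s and contact force between the fingers and tall_crucible below 0.05 N).
It fails at once if the wide dish is dropped or thrown: it moves faster than 0.8 m/s with no finger touching it (a fall of over 3 cm) (linear speed of wide_dish above 0.8 m/s and contact force between the fingers and wide_dish below 0.05 N).
It fails at once if the square box is dropped or thrown: it moves faster than 0.8 m/s with no finger touching it (a fall of over 3 cm) (linear speed of square_box above 0.8 m/s and contact force between the fingers and square_box below 0.05 N).
It fails at once if the long boat is dropped or thrown: it moves faster than 0.8 m/s with no finger touching it (a fall of over 3 cm) (linear speed of long_boat above 0.8 m/s and contact force between the fingers and long_boat below 0.05 N).
It fails at once if the glass vial is knocked over or shifted by more than 3 cm (distance of glass_vial from where it was at the start of the episode above 0.03 m or angle between glass_vial's own z axis and vertical above 0.5 rad).
It also fails if it takes over 99 s, if anything falls off the work surface, if the arm or the gripper's body presses on something with over 40 N, if the wrist force passes 120 N, or if a joint passes its speed limit or range.

## Working session

There is one attempt and no reset: what is moved stays moved. The work goes in short steps, Python scripts to look and compute and a tool call to move; the robot and the scene stay as the last step left them, time stands still between calls to the robot, and variables do not carry over. Pictures are saved under pics/ and viewed, and the job is handed in when it is done.

Besides the shell and the picture viewer there is one more tool, called by a JSON object that holds its "fn" and its "kwargs". send_rows: Moves the arm, as the interface text tells. Shift numbers are shares of 0.05 m and turn numbers shares of 30 degrees, none past 1 either way. Its arguments: {"type":"object","properties":{"delta_pos":{"type":"array"},"spin":{"type":"array"},"gripper":{"type":"number"},"force":{"type":"number"}},"required":["delta_pos","spin"]}

```bash
ls; mkdir -p pics; python3 - <<'E'
from bench import arm, optics
import cv2
s=arm.state()
for k,v in s.items(): print(k,v)
print(arm.nose_length)
for n in("top","side"):
    im=optics.capture(n); cv2.imwrite(f"pics/{n}0.png",im[:,:,::-1]); c=optics.get_calibration(n); print(n,c)
E
```

```text
pics
time_s 0.0
joint_positions [ 1.06996625e+00  2.87157810e-01  1.57822196e+00 -2.26045306e-05
  1.27860018e+00 -1.49988910e-01]
joint_vel [-4.87256513e-04  9.78297235e-04 -1.22279245e-03 -6.42580825e-05
  9.15984639e-04 -7.31195155e-04]
tau [-1.25901724e-04 -4.05962920e+01 -2.92631918e+01 -9.36200126e-05
  5.56736268e-03 -3.82415720e-06]
position [0.23182631 0.63365682 0.40332759]
orientation [ 0.12260134  0.69651747 -0.12420571  0.69599229]
contact_force [0.68147384 0.2657305  0.22164293]
ft_torque [ 0.02223202 -0.01101596  0.01700802]
width 0.08564311350953512
0.1734
top {'mtx': array([[363.26961278,   0.        , 252.4541845 ],
       [  0.        , 363.26961278, 191.34521303],
       [  0.        ,   0.        ,   1.        ]]), 'view': array([[ 0.02010442, -0.99978822,  0.0043958 , -0.19772677],
       [-0.99341301, -0.02047193, -0.11274525,  0.44361791],
       [ 0.11281136, -0.00210017, -0.9936142 ,  1.03364056],
       [ 0.        ,  0.        ,  0.        ,  1.        ]])}
side {'mtx': array([[364.84892334,   0.        , 256.95158429],
       [  0.        , 364.84892334, 195.05537084],
       [  0.        ,   0.        ,   1.        ]]), 'view': array([[ 0.75230949, -0.65836327,  0.02425344, -0.46716478],
       [-0.36827228, -0.45077824, -0.81312638,  0.09050783],
       [ 0.54626547,  0.60279082, -0.58158169,  1.26608326],
       [ 0.        ,  0.        ,  0.        ,  1.        ]])}
```

View pics/top0.png

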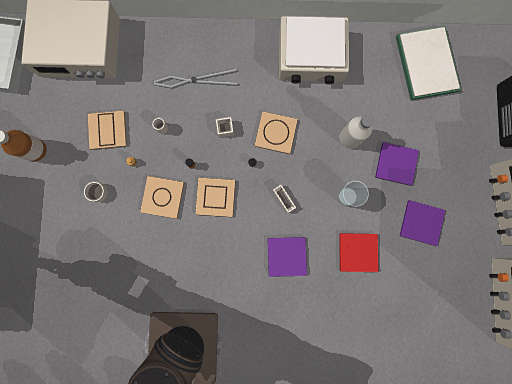

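View pics/side0.png

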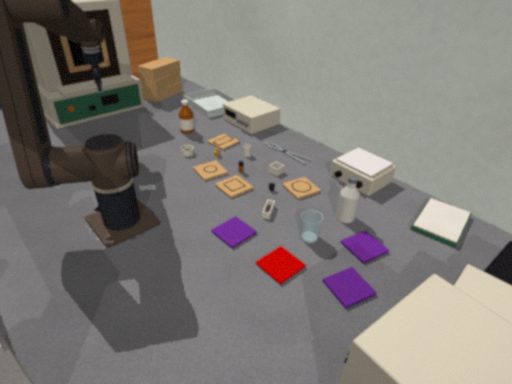

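```bash
python3 - <<'E'
import cv2,numpy as np
im=cv2.imread("pics/top0.png")
c=cv2.resize(im[95:225,70:310],None,fx=3.3,fy=3.3,interpolation=cv2.INTER_CUBIC)
cv2.imwrite("pics/topz.png",c)
hsv=cv2.cvtColor(im,cv2.COLOR_BGR2HSV)
for p in [(225,126),(217,120),(280,193),(95,185),(158,120),(110,145),(200,160)]: print(p,hsv[p[1]-2:p[1]+3,p[0]].tolist())
E
```

```text
(225, 126) [[12, 39, 97], [17, 36, 98], [14, 34, 98], [16, 33, 100], [13, 33, 94]]
(217, 120) [[0, 10, 125], [15, 30, 219], [17, 30, 170], [15, 30, 171], [16, 28, 172]]
(280, 193) [[9, 33, 109], [13, 34, 105], [20, 31, 73], [15, 35, 73], [19, 30, 69]]
(95, 185) [[16, 30, 92], [17, 27, 67], [8, 30, 69], [13, 32, 72], [17, 26, 68]]
(158, 120) [[18, 27, 253], [15, 33, 94], [16, 26, 106], [14, 31, 90], [12, 28, 90]]
(110, 145) [[16, 97, 212], [12, 77, 76], [14, 91, 152], [16, 98, 227], [13, 83, 77]]
(200, 160) [[173, 8, 128], [0, 6, 126], [174, 10, 127], [173, 8, 129], [173, 8, 126]]
```

View pics/topz.png

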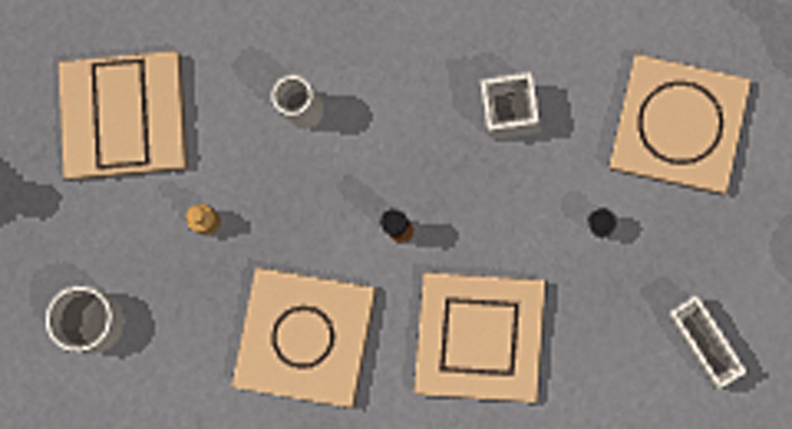

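```bash
cat > h.py <<'E'
import cv2,numpy as np
from bench import arm, optics
def toworld(n,px,z):
    c=optics.get_calibration(n); K,V=c["mtx"],c["view"]; R,t=V[:3,:3],V[:3,3]
    p=np.c_[np.atleast_2d(px).astype(float),np.ones(len(np.atleast_2d(px)))]
    d=(np.linalg.inv(K)@p.T).T@R; o=-R.T@t
    return o+d*((z-o[2])/d[:,2])[:,None]
def proj(n,P):
    c=optics.get_calibration(n); q=c["view"][:3,:3]@np.asarray(P,float)+c["view"][:3,3]; q=c["mtx"]@q; return q[:2]/q[2]
def blobs(mask,minA):
    cs,_=cv2.findContours(mask,cv2.RETR_EXTERNAL,cv2.CHAIN_APPROX_NONE)
    return [c for c in cs if cv2.contourArea(c)>minA]
def rect(W):
    r=cv2.minAreaRect((W[:,:2]*1000).astype(np.float32)); 
    (cx,cy),(w,h),a=r
    if w<h: w,h,a=h,w,a+90
    a=(a+90)%180-90
    return cx,cy,w,h,a  # long axis angle deg in world
def measure(im,S=4,roi=(75,95,310,225)):
    x0,y0,x1,y1=roi
    c=cv2.resize(im[y0:y1,x0:x1],None,fx=S,fy=S,interpolation=cv2.INTER_CUBIC)
    hsv=cv2.cvtColor(c,cv2.COLOR_RGB2HSV)
    f=lambda ct:(ct.reshape(-1,2)+0.5)/S-0.5+[x0,y0]
    rim=((hsv[...,2]>165)&(hsv[...,1]<50)).astype(np.uint8)*255
    tile=((hsv[...,1]>60)&(hsv[...,2]>140)).astype(np.uint8)*255
    print("RIMS (pixel, then per height)")
    for ct in blobs(rim,40*S*S):
        p=f(ct); u=p.mean(0)
        for z in (.048,.030,.034,.026):
            r=rect(toworld("top",p,z)); print(u.round(0),z,np.round(r,1))
    print("TILES")
    for ct in blobs(tile,600*S*S):
        p=f(ct); print(p.mean(0).round(0),"tile",np.round(rect(toworld("top",p,.012)),1))
        m=np.zeros_like(tile); cv2.drawContours(m,[ct],-1,255,-1)
        m=cv2.erode(m,np.ones((4*S,4*S)))
        dk=((m>0)&(hsv[...,2]<150)).astype(np.uint8)*255
        for k in blobs(dk,100*S*S): print("   outline",np.round(rect(toworld("top",f(k),.012)),1))
E
python3 - <<'E'
from h import *
im=cv2.imread("pics/top0.png")[:,:,::-1].copy()
measure(im)
for n in [(1,(131,160),.046),(2,(189.5,162.5),.046),(3,(252,162),.03)]: print(n,toworld("top",n[1],n[2]))
E
```

```text
RIMS (pixel, then per height)
[284. 198.] 0.048 [ 427.6 -278.7   80.7   29.6   33.8]
[284. 198.] 0.03 [ 429.3 -280.3   82.1   30.1   33.8]
[284. 198.] 0.034 [ 429.  -280.    81.8   30.    33.8]
[284. 198.] 0.026 [ 429.7 -280.7   82.4   30.2   33.8]
[ 93. 191.] 0.048 [436.5 264.9  56.9  56.6  47.4]
[ 93. 191.] 0.03 [438.4 272.8  57.9  57.6  47.4]
[ 93. 191.] 0.034 [438.  271.   57.7  57.4  47.4]
[ 93. 191.] 0.026 [438.9 274.5  58.1  57.9  47.4]
[158. 123.] 0.048 [638.5  90.7  36.2  36.  -42.2]
[158. 123.] 0.03 [643.9  95.6  36.8  36.6 -42.2]
[158. 123.] 0.034 [642.7  94.5  36.7  36.5 -42.2]
[158. 123.] 0.026 [645.1  96.7  36.9  36.7 -42.2]
[224. 125.] 0.048 [ 637.3 -101.8   47.3   47.1    9.9]
[224. 125.] 0.03 [ 642.8 -100.3   48.1   47.9    9.9]
[224. 125.] 0.034 [ 641.6 -100.7   48.    47.7    9.9]
[224. 125.] 0.026 [ 644.  -100.    48.3   48.1    9.9]
TILES
[215. 197.] tile [431.  -78.3 110.8 110.6  -2.6]
   outline [431.6 -78.3  67.8  67.5  87.3]
[161. 197.] tile [427.8  79.1 110.5 110.3  -8.7]
   outline [428.   79.2  56.6  56.1 -43. ]
[276. 132.] tile [ 630.9 -255.   110.9  110.6  -11.4]
   outline [ 631.2 -255.2   78.    77.6    1. ]
[106. 129.] tile [628.1 254.8 110.5 109.9   6.8]
   outline [627.5 255.   97.6  49.7   6.7]
(1, (131, 160), 0.046) [[0.52893743 0.16328145 0.046     ]]
(2, (189.5, 162.5), 0.046) [[ 0.52515469 -0.00549117  0.046     ]]
(3, (252, 162), 0.03) [[ 0.53353299 -0.18557703  0.03      ]]
```

```bash
cat > plan.py <<'E'
import sys,numpy as np
from bench import arm
from scipy.spatial.transform import Rotation as Ro
def plan(x,y,z=None,yaw=None):
    s=arm.state(); R=Ro.from_quat(s["orientation"]).as_matrix(); p=np.array(s["position"])
    cur=np.degrees(np.arctan2(R[1,1],R[0,1]))
    print("t %.2f pos"%s["time_s"],p.round(4),"toolx",R[:,0].round(3),"jaw yaw %.1f"%cur,"j6 %.2f"%s["joint_positions"][5],"w %.4f"%s["width"],"F",np.round(s["contact_force"],1))
    sp=0
    if yaw is not None:
        sp=-((yaw-cur+90)%180-90)   # tool x down: +spin lowers world yaw
        R=R@Ro.from_rotvec([np.radians(sp),0,0]).as_matrix()
    d=R.T@(np.array([x,y,p[2] if z is None else z])-p)/.05
    print("spin total %.3f (deg %.1f)"%(sp/30,sp),"after-spin shift units",d.round(3), "rows>= %.1f"%(np.linalg.norm(d)/.8), "spin rows %.1f"%(abs(sp)/7.1))
a=[None if v=="-" else float(v) for v in sys.argv[1:]]
plan(*a)
E
python3 plan.py .4384 .2728 .28; python3 plan.py .4384 .2728 .28 33
```

```text
t 0.10 pos [0.2318 0.6337 0.4035] toolx [-0.001 -0.002 -1.   ] jaw yaw 69.9 j6 -0.15 w 0.0852 F [-0.6 -0.3 -0.9]
spin total 0.000 (deg 0.0) after-spin shift units [ 2.479 -5.353  6.361] rows>= 10.8 spin rows 0.0
t 0.10 pos [0.2318 0.6337 0.4035] toolx [-0.001 -0.002 -1.   ] jaw yaw 69.9 j6 -0.15 w 0.0852 F [-0.6 -0.3 -0.9]
spin total 1.230 (deg 36.9) after-spin shift units [ 2.479 -0.461  8.301] rows>= 10.8 spin rows 5.2
```

{"fn": "send_rows", "kwargs": {"delta_pos": [[0.2,-0.446,0.53],[0.2,-0.446,0.53],[0.2,-0.446,0.53],[0.2,-0.446,0.53],[0.2,-0.446,0.53]], "spin": [0,0,0,0,0], "gripper": 1, "force": 30}}

```text
time_s: 0.52
position: [0.3183, 0.4821, 0.3537]
orientation: [0.123, 0.696, -0.123, 0.696]
contact_force: [0.8, -0.3, -0.3]
width: 0.0856
```

{"fn": "send_rows", "kwargs": {"delta_pos": [[0.2,-0.446,0.53],[0.2,-0.446,0.53],[0.2,-0.446,0.53],[0.2,-0.446,0.53],[0.2,-0.446,0.53]], "spin": [0,0,0,0,0]}}

```text
time_s: 0.93
position: [0.4044, 0.3318, 0.3039]
orientation: [0.123, 0.696, -0.123, 0.696]
contact_force: [-0.2, 0.5, -1.0]
width: 0.0852
```

{"fn": "send_rows", "kwargs": {"delta_pos": [[0.2,-0.446,0.53],[0.2,-0.446,0.53],[0,0,0]], "spin": [0,0,0]}}

```text
time_s: 1.18
position: [0.44, 0.2692, 0.2823]
orientation: [0.124, 0.697, -0.126, 0.695]
contact_force: [0.0, 0.8, -0.5]
width: 0.0853
```

```bash
python3 plan.py .4384 .2728 .177
```

```text
t 1.18 pos [0.44   0.2692 0.2823] toolx [-0.003 -0.003 -1.   ] jaw yaw 69.6 j6 -0.86 w 0.0853 F [ 0.   0.8 -0.5]
spin total 0.000 (deg 0.0) after-spin shift units [ 2.106  0.066 -0.051] rows>= 2.6 spin rows 0.0
```

{"fn": "send_rows", "kwargs": {"delta_pos": [[0.5,0.066,-0.051],[0.5,0,0],[0.5,0,0],[0.5,0,0],[0,0,0]], "spin": [0,0,0,0,0]}}

```text
time_s: 1.6
position: [0.4346, 0.2765, 0.1796]
orientation: [0.121, 0.7, -0.125, 0.693]
contact_force: [-1.3, -1.1, -0.0]
width: 0.0849
```

```bash
python3 plan.py .4384 .2728 .176; python3 - <<'E'
from h import *
im=optics.capture("side"); u=proj("side",[.438,.273,.05]).astype(int); print(u)
x,y=max(u[0]-60,0),max(u[1]-50,0)
cv2.imwrite("pics/s1.png",cv2.resize(im[y:y+90,x:x+120,::-1],None,fx=6,fy=6,interpolation=cv2.INTER_CUBIC))
E
```

```text
t 1.60 pos [0.4346 0.2765 0.1796] toolx [-0.01  -0.004 -1.   ] jaw yaw 69.9 j6 -0.85 w 0.0849 F [-1.3 -1.1 -0. ]
spin total 0.000 (deg 0.0) after-spin shift units [ 0.072 -0.044  0.098] rows>= 0.2 spin rows 0.0
[186 142]
```

View pics/s1.png

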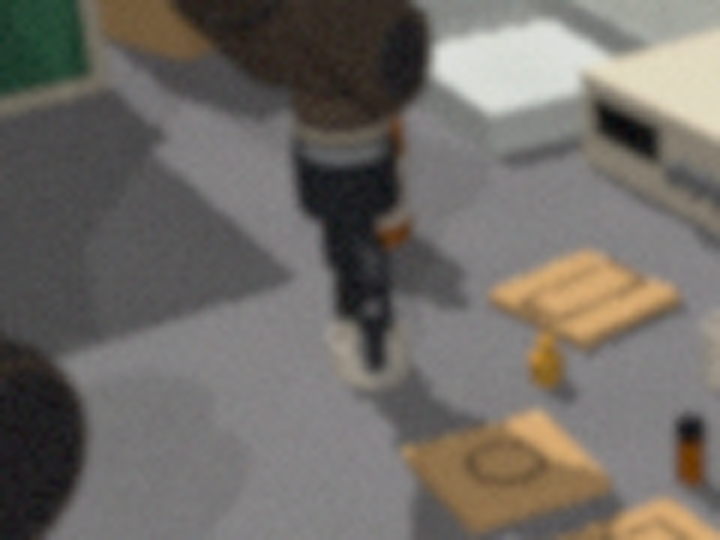

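{"fn": "send_rows", "kwargs": {"delta_pos": [[0,0,0],[0,0,0]], "spin": [0,0]}}

```text
time_s: 1.82
position: [0.4381, 0.2779, 0.1865]
orientation: [0.124, 0.695, -0.123, 0.697]
contact_force: [0.4, -0.0, 0.6]
width: 0.0851
```

```bash
python3 plan.py .4384 .2728 .176
```

```text
t 1.82 pos [0.4381 0.2779 0.1865] toolx [ 0.003  0.001 -1.   ] jaw yaw 69.9 j6 -0.85 w 0.0851 F [ 0.4 -0.   0.6]
spin total 0.000 (deg 0.0) after-spin shift units [ 0.21  -0.093  0.04 ] rows>= 0.3 spin rows 0.0
```

{"fn": "send_rows", "kwargs": {"delta_pos": [[0.1,0,0],[0,-0.05,0.03],[0,0,0],[0,0,0],[0,0,0]], "spin": [0,0,0,0,0]}}

```text
time_s: 2.23
position: [0.438, 0.2744, 0.1801]
orientation: [0.124, 0.696, -0.123, 0.696]
contact_force: [-0.4, 0.6, 0.4]
width: 0.0856
```

```bash
python3 plan.py .4384 .2728 .176
```

```text
t 2.23 pos [0.438  0.2744 0.1801] toolx [ 0.001  0.    -1.   ] jaw yaw 69.9 j6 -0.86 w 0.0856 F [-0.4  0.6  0.4]
spin total 0.000 (deg 0.0) after-spin shift units [ 0.082 -0.027  0.018] rows>= 0.1 spin rows 0.0
```

{"fn": "send_rows", "kwargs": {"delta_pos": [[0.07,-0.027,0.018],[0,0,0],[0,0,0]], "spin": [0,0,0]}}

```text
time_s: 2.48
position: [0.4381, 0.2727, 0.1759]
orientation: [0.123, 0.696, -0.124, 0.696]
contact_force: [0.1, -0.9, 0.6]
width: 0.0853
```

{"fn": "send_rows", "kwargs": {"delta_pos": [[0,0,0],[0,0,0],[0,0,0],[0,0,0],[0,0,0]], "spin": [0,0,0,0,0], "gripper": -1, "force": 30}}

```text
time_s: 2.9
position: [0.4385, 0.273, 0.1766]
orientation: [0.124, 0.696, -0.123, 0.697]
contact_force: [-0.7, 0.4, 2.5]
width: 0.0564
```

{"fn": "send_rows", "kwargs": {"delta_pos": [[0,0,0],[0,0,0],[0,0,0],[0,0,0],[0,0,0]], "spin": [0,0,0,0,0]}}

```text
time_s: 3.32
position: [0.4385, 0.273, 0.1766]
orientation: [0.124, 0.696, -0.123, 0.697]
contact_force: [0.1, 0.5, 3.1]
width: 0.0568
```

{"fn": "send_rows", "kwargs": {"delta_pos": [[-0.15,0,0],[-0.4,0,0],[-0.6,0,0],[-0.6,0,0],[-0.4,0,0]], "spin": [0,0,0,0,0]}}

```text
time_s: 3.73
position: [0.4382, 0.2728, 0.286]
orientation: [0.124, 0.696, -0.123, 0.697]
contact_force: [1.0, 0.3, 0.3]
width: 0.0567
```

```bash
python3 plan.py .631 -.255 .285; python3 - <<'E'
from h import *
im=optics.capture("side"); u=proj("side",[.438,.273,.1]).astype(int); print(u)
x,y=max(u[0]-60,0),max(u[1]-50,0)
cv2.imwrite("pics/s2.png",cv2.resize(im[y:y+90,x:x+120,::-1],None,fx=6,fy=6,interpolation=cv2.INTER_CUBIC))
E
```

```text
t 3.73 pos [0.4382 0.2728 0.286 ] toolx [ 0.001  0.    -1.   ] jaw yaw 69.9 j6 -0.86 w 0.0567 F [1.  0.3 0.3]
spin total 0.000 (deg 0.0) after-spin shift units [ 0.02  -8.59   7.248] rows>= 14.0 spin rows 0.0
[185 132]
```

View pics/s2.png

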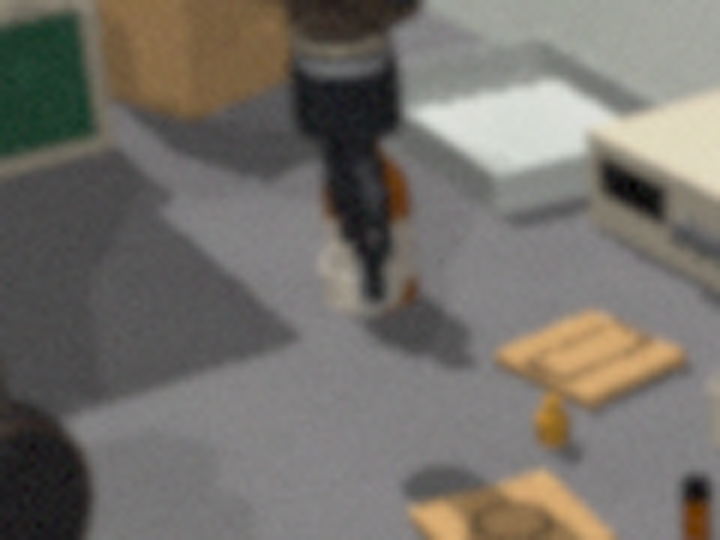

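{"fn": "send_rows", "kwargs": {"delta_pos": [[0,-0.25,0.21],[0,-0.505,0.426],[0,-0.505,0.426],[0,-0.505,0.426],[0,-0.505,0.426]], "spin": [0,0,0,0,0]}}

```text
time_s: 4.2
position: [0.4886, 0.1321, 0.2827]
orientation: [0.123, 0.697, -0.123, 0.696]
contact_force: [0.3, 0.2, -0.5]
width: 0.0566
```

{"fn": "send_rows", "kwargs": {"delta_pos": [[0,-0.505,0.426],[0,-0.505,0.426],[0,-0.505,0.426],[0,-0.505,0.426],[0,-0.505,0.426]], "spin": [0,0,0,0,0]}}

```text
time_s: 4.62
position: [0.5454, -0.0233, 0.2825]
orientation: [0.124, 0.697, -0.123, 0.695]
contact_force: [0.3, 0.4, -1.1]
width: 0.0567
```

{"fn": "send_rows", "kwargs": {"delta_pos": [[0,-0.505,0.426],[0,-0.505,0.426],[0,-0.505,0.426],[0,-0.505,0.426],[0,-0.505,0.426]], "spin": [0,0,0,0,0]}}

```text
time_s: 5.03
position: [0.6021, -0.1783, 0.2823]
orientation: [0.124, 0.697, -0.123, 0.695]
contact_force: [1.0, 0.4, -1.0]
width: 0.0567
```

{"fn": "send_rows", "kwargs": {"delta_pos": [[0,-0.505,0.426],[0,-0.505,0.426],[0,-0.25,0.21],[0,0,0],[0,0,0]], "spin": [0,0,0,0,0]}}

```text
time_s: 5.45
position: [0.6301, -0.255, 0.2821]
orientation: [0.124, 0.697, -0.123, 0.695]
contact_force: [-0.8, 0.0, -0.9]
width: 0.0566
```

```bash
python3 plan.py .631 -.255 .192
```

```text
t 5.45 pos [ 0.6301 -0.255   0.2821] toolx [-0.002  0.002 -1.   ] jaw yaw 69.8 j6 -1.75 w 0.0566 F [-0.8  0.  -0.9]
spin total 0.000 (deg 0.0) after-spin shift units [1.803 0.004 0.023] rows>= 2.3 spin rows 0.0
```

{"fn": "send_rows", "kwargs": {"delta_pos": [[0.4,0,0.02],[0.5,0,0],[0.4,0,0],[0.3,0,0],[0,0,0]], "spin": [0,0,0,0,0]}}

```text
time_s: 5.87
position: [0.6296, -0.2524, 0.1986]
orientation: [0.124, 0.7, -0.122, 0.693]
contact_force: [-1.9, 0.3, -2.4]
width: 0.0567
```

{"fn": "send_rows", "kwargs": {"delta_pos": [[0,0,0],[0.05,0,0],[0.05,0,0],[0,0,0],[0,0,0]], "spin": [0,0,0,0,0]}}

```text
time_s: 6.28
position: [0.6318, -0.2549, 0.1997]
orientation: [0.123, 0.696, -0.124, 0.697]
contact_force: [0.3, 0.2, -1.3]
width: 0.0566
```

```bash
python3 plan.py .631 -.255 .189
```

```text
t 6.28 pos [ 0.6318 -0.2549  0.1997] toolx [ 0.001 -0.001 -1.   ] jaw yaw 69.9 j6 -1.75 w 0.0566 F [ 0.3  0.2 -1.3]
spin total 0.000 (deg 0.0) after-spin shift units [ 0.214 -0.008 -0.015] rows>= 0.3 spin rows 0.0
```

{"fn": "send_rows", "kwargs": {"delta_pos": [[0.1,0,-0.01],[0.08,0,0],[0.03,0,0],[0,0,0],[0,0,0]], "spin": [0,0,0,0,0]}}

```text
time_s: 6.7
position: [0.6311, -0.2546, 0.1886]
orientation: [0.123, 0.696, -0.123, 0.696]
contact_force: [-1.7, 1.1, 3.9]
width: 0.0566
```

```bash
python3 plan.py .631 -.255 .188
```

```text
t 6.70 pos [ 0.6311 -0.2546  0.1886] toolx [-0.001  0.    -1.   ] jaw yaw 69.9 j6 -1.75 w 0.0566 F [-1.7  1.1  3.9]
spin total 0.000 (deg 0.0) after-spin shift units [ 0.012 -0.008  0.001] rows>= 0.0 spin rows 0.0
```

{"fn": "send_rows", "kwargs": {"delta_pos": [[0,0,0],[0,0,0],[0,0,0],[0,0,0],[0,0,0]], "spin": [0,0,0,0,0], "gripper": 1}}

```text
time_s: 7.12
position: [0.6311, -0.2545, 0.188]
orientation: [0.123, 0.696, -0.123, 0.696]
contact_force: [-0.5, 0.4, -0.4]
width: 0.0851
```

{"fn": "send_rows", "kwargs": {"delta_pos": [[-0.2,0,0],[-0.4,0,0],[-0.6,0,0],[-0.6,0,0],[-0.3,0,0]], "spin": [0,0,0,0,0]}}

```text
time_s: 7.53
position: [0.632, -0.255, 0.2986]
orientation: [0.123, 0.694, -0.124, 0.699]
contact_force: [0.2, -0.3, 0.9]
width: 0.0856
```

```bash
python3 plan.py .6416 -.1007 .29 9.9;python3 plan.py .6416 -.1007 .29 -80.1
```

```text
t 7.53 pos [ 0.632  -0.255   0.2986] toolx [ 0.006 -0.004 -1.   ] jaw yaw 69.9 j6 -1.75 w 0.0856 F [ 0.2 -0.3  0.9]
spin total 2.000 (deg 60.0) after-spin shift units [ 0.162  0.719 -3.008] rows>= 3.9 spin rows 8.5
t 7.53 pos [ 0.632  -0.255   0.2986] toolx [ 0.006 -0.004 -1.   ] jaw yaw 69.9 j6 -1.75 w 0.0856 F [ 0.2 -0.3  0.9]
spin total -1.000 (deg -30.0) after-spin shift units [0.162 3.008 0.719] rows>= 3.9 spin rows 4.2
```

{"fn": "send_rows", "kwargs": {"delta_pos": [[0,0,0],[0,0,0],[0,0,0],[0,0,0],[0,0,0]], "spin": [0.2,0.2,0.2,0.2,0.2]}}

```text
time_s: 7.95
position: [0.631, -0.2545, 0.2934]
orientation: [0.301, 0.64, -0.301, 0.64]
contact_force: [-0.6, 0.3, 1.0]
width: 0.0854
```

{"fn": "send_rows", "kwargs": {"delta_pos": [[0,0,0],[0,0,0],[0,0,0],[0,0,0],[0,0,0]], "spin": [0.2,0.2,0.2,0.2,0.2]}}

```text
time_s: 8.37
position: [0.631, -0.2545, 0.2932]
orientation: [0.456, 0.54, -0.456, 0.54]
contact_force: [0.3, -0.3, -0.5]
width: 0.0858
```

{"fn": "send_rows", "kwargs": {"delta_pos": [[0.04,0.14,-0.6],[0.04,0.14,-0.6],[0.04,0.14,-0.6],[0.04,0.15,-0.6],[0,0.15,-0.6]], "spin": [0,0,0,0,0]}}

```text
time_s: 8.78
position: [0.6404, -0.0992, 0.2848]
orientation: [0.455, 0.541, -0.455, 0.541]
contact_force: [0.2, 0.4, -0.7]
width: 0.0852
```

{"fn": "send_rows", "kwargs": {"delta_pos": [[0,0,0],[0,0,0],[0,0,0]], "spin": [0,0,0]}}

```text
time_s: 9.03
position: [0.6408, -0.1007, 0.2854]
orientation: [0.455, 0.541, -0.455, 0.542]
contact_force: [0.4, -0.3, 0.0]
width: 0.0854
```

```bash
python3 plan.py .6416 -.1007 .182 9.9;python3 - <<'E'
from h import *
im=optics.capture("top"); cv2.imwrite("pics/top1.png",im[:,:,::-1])
measure(im)
E
```

```text
t 9.03 pos [ 0.6408 -0.1007  0.2854] toolx [ 0.    -0.001 -1.   ] jaw yaw 9.9 j6 -0.49 w 0.0854 F [ 0.4 -0.3  0. ]
spin total 0.001 (deg 0.0) after-spin shift units [2.068e+00 1.600e-02 1.000e-03] rows>= 2.6 spin rows 0.0
RIMS (pixel, then per height)
[284. 198.] 0.048 [ 427.5 -278.6   82.1   31.2   33.4]
[284. 198.] 0.03 [ 429.2 -280.2   83.5   31.7   33.4]
[284. 198.] 0.034 [ 428.8 -279.8   83.2   31.6   33.4]
[284. 198.] 0.026 [ 429.6 -280.5   83.8   31.8   33.4]
TILES
[215. 197.] tile [431.  -78.3 111.  110.8  -2.5]
   outline [431.3 -78.1  66.9  66.8  87.6]
[276. 132.] tile [ 630.6 -255.1  111.4  111.   -11.4]
   outline [ 631.2 -256.1   79.7   79.   -39.1]
[106. 129.] tile [627.8 254.5 111.3 110.8   6.8]
```

View pics/top1.png

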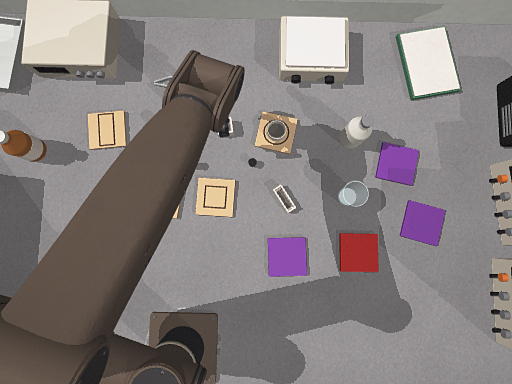

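{"fn": "send_rows", "kwargs": {"delta_pos": [[0.4,0.016,0],[0.5,0,0],[0.5,0,0],[0.4,0,0],[0.2,0,0]], "spin": [0,0,0,0,0]}}

```text
time_s: 9.5
position: [0.6403, -0.1017, 0.1819]
orientation: [0.455, 0.542, -0.456, 0.539]
contact_force: [-1.0, -0.5, -0.6]
width: 0.0854
```

{"fn": "send_rows", "kwargs": {"delta_pos": [[0,0,0],[0,0,0],[0,0,0],[0,0,0]], "spin": [0,0,0,0]}}

```text
time_s: 9.83
position: [0.6424, -0.101, 0.1874]
orientation: [0.456, 0.54, -0.455, 0.542]
contact_force: [-0.1, -0.8, -0.2]
width: 0.0854
```

```bash
python3 plan.py .6416 -.1007 .178 9.9
```

```text
t 9.83 pos [ 0.6424 -0.101   0.1874] toolx [ 0.004 -0.001 -1.   ] jaw yaw 9.9 j6 -0.48 w 0.0854 F [-0.1 -0.8 -0.2]
spin total -0.001 (deg -0.0) after-spin shift units [ 0.188 -0.016 -0.009] rows>= 0.2 spin rows 0.0
```

{"fn": "send_rows", "kwargs": {"delta_pos": [[0.1,-0.01,0],[0.05,0,0],[0,0,0],[0,0,0]], "spin": [0,0,0,0]}}

```text
time_s: 10.17
position: [0.6409, -0.1004, 0.1775]
orientation: [0.455, 0.541, -0.455, 0.541]
contact_force: [-0.6, 0.0, 0.6]
width: 0.0855
```

```bash
python3 plan.py .6416 -.1007 .177 9.9
```

```text
t 10.17 pos [ 0.6409 -0.1004  0.1775] toolx [-0.001  0.    -1.   ] jaw yaw 9.9 j6 -0.48 w 0.0855 F [-0.6  0.   0.6]
spin total 0.000 (deg 0.0) after-spin shift units [0.01  0.013 0.008] rows>= 0.0 spin rows 0.0
```

{"fn": "send_rows", "kwargs": {"delta_pos": [[0,0.01,0.01],[0,0,0],[0,0,0],[0,0,0],[0,0,0]], "spin": [0,0,0,0,0], "gripper": -1, "force": 30}}

```text
time_s: 10.58
position: [0.6418, -0.101, 0.178]
orientation: [0.455, 0.541, -0.455, 0.541]
contact_force: [0.3, 0.1, -0.2]
width: 0.0457
```

{"fn": "send_rows", "kwargs": {"delta_pos": [[0,0,0],[0,0,0],[0,0,0]], "spin": [0,0,0]}}

```text
time_s: 10.83
position: [0.6418, -0.101, 0.178]
orientation: [0.455, 0.541, -0.455, 0.541]
contact_force: [0.9, -0.2, 0.6]
width: 0.0456
```

```bash
python3 plan.py .4312 -.0783 .177 -2.6
```

```text
t 10.83 pos [ 0.6418 -0.101   0.178 ] toolx [ 0.001 -0.    -1.   ] jaw yaw 9.9 j6 -0.48 w 0.0456 F [ 0.9 -0.2  0.6]
spin total 0.417 (deg 12.5) after-spin shift units [ 0.017 -4.228 -0.262] rows>= 5.3 spin rows 1.8
```

{"fn": "send_rows", "kwargs": {"delta_pos": [[-0.15,0,0],[-0.4,0,0],[-0.6,0,0],[-0.6,0,0],[-0.4,0,0]], "spin": [0,0,0,0.2,0.21]}}

```text
time_s: 11.25
position: [0.642, -0.101, 0.2883]
orientation: [0.512, 0.487, -0.511, 0.489]
contact_force: [0.5, -0.2, -0.3]
width: 0.0452
```

```bash
python3 plan.py .4312 -.0783 - -2.6
```

```text
t 11.25 pos [ 0.642  -0.101   0.2883] toolx [ 0.003 -0.001 -1.   ] jaw yaw -2.7 j6 -0.27 w 0.0452 F [ 0.5 -0.2 -0.3]
spin total -0.003 (deg -0.1) after-spin shift units [-0.011 -4.231 -0.262] rows>= 5.3 spin rows 0.0
```

{"fn": "send_rows", "kwargs": {"delta_pos": [[0,-0.3,-0.02],[0,-0.6,-0.04],[0,-0.6,-0.04],[0,-0.6,-0.04],[0,-0.6,-0.04]], "spin": [0,0,0,0,0]}}

```text
time_s: 11.67
position: [0.5055, -0.0859, 0.2851]
orientation: [-0.51, -0.49, 0.51, -0.489]
contact_force: [-0.7, 0.3, -0.1]
width: 0.0453
```

{"fn": "send_rows", "kwargs": {"delta_pos": [[0,-0.6,-0.04],[0,-0.6,-0.04],[0,-0.33,0],[0,0,0],[0,0,0]], "spin": [0,0,0,0,0]}}

```text
time_s: 12.08
position: [0.4304, -0.079, 0.2855]
orientation: [0.511, 0.489, -0.51, 0.49]
contact_force: [0.8, 0.3, -0.2]
width: 0.0454
```

```bash
python3 plan.py .4312 -.0783 .2 -2.6
```

```text
t 12.08 pos [ 0.4304 -0.079   0.2855] toolx [ 0.001 -0.    -1.   ] jaw yaw -2.4 j6 -0.37 w 0.0454 F [ 0.8  0.3 -0.2]
spin total 0.006 (deg 0.2) after-spin shift units [ 1.71   0.014 -0.015] rows>= 2.1 spin rows 0.0
```

{"fn": "send_rows", "kwargs": {"delta_pos": [[0.4,0.014,-0.015],[0.5,0,0],[0.4,0,0],[0.3,0,0],[0.1,0,0]], "spin": [0,0,0,0,0]}}

```text
time_s: 12.5
position: [0.4318, -0.0783, 0.1981]
orientation: [-0.51, -0.491, 0.511, -0.488]
contact_force: [0.3, -0.3, -0.5]
width: 0.0451
```

{"fn": "send_rows", "kwargs": {"delta_pos": [[0,0,0],[0,0,0],[0,0,0],[0,0,0]], "spin": [0,0,0,0]}}

```text
time_s: 12.83
position: [0.4324, -0.0787, 0.2015]
orientation: [0.511, 0.489, -0.51, 0.49]
contact_force: [0.4, 0.2, -0.4]
width: 0.0458
```

```bash
python3 plan.py .4312 -.0783 .191 -2.6
```

```text
t 12.83 pos [ 0.4324 -0.0787  0.2015] toolx [ 0.003 -0.001 -1.   ] jaw yaw -2.4 j6 -0.37 w 0.0458 F [ 0.4  0.2 -0.4]
spin total 0.007 (deg 0.2) after-spin shift units [ 0.21  -0.025 -0.006] rows>= 0.3 spin rows 0.0
```

{"fn": "send_rows", "kwargs": {"delta_pos": [[0.1,-0.02,0],[0.08,0,0],[0.04,0,0],[0,0,0],[0,0,0]], "spin": [0,0,0,0,0]}}

```text
time_s: 13.25
position: [0.4308, -0.0784, 0.1899]
orientation: [-0.51, -0.49, 0.51, -0.489]
contact_force: [-3.0, 1.2, 5.6]
width: 0.0456
```

```bash
python3 plan.py .4312 -.0783 .1895 -2.6
```

```text
t 13.25 pos [ 0.4308 -0.0784  0.1899] toolx [-0.  0. -1.] jaw yaw -2.4 j6 -0.37 w 0.0456 F [-3.   1.2  5.6]
spin total 0.007 (deg 0.2) after-spin shift units [ 0.008  0.007 -0.003] rows>= 0.0 spin rows 0.0
```

Contact at the expected height; release.

{"fn": "send_rows", "kwargs": {"delta_pos": [[0,0,0],[0,0,0],[0,0,0],[0,0,0],[0,0,0]], "spin": [0,0,0,0,0], "gripper": 1}}

```text
time_s: 13.67
position: [0.4305, -0.0783, 0.1891]
orientation: [-0.51, -0.49, 0.51, -0.489]
contact_force: [0.1, -0.0, 0.1]
width: 0.0855
```

{"fn": "send_rows", "kwargs": {"delta_pos": [[-0.2,0,0],[-0.4,0,0],[-0.6,0,0],[-0.6,0,0],[-0.3,0,0]], "spin": [0,0,0,0,0]}}

```text
time_s: 14.08
position: [0.4314, -0.0786, 0.2985]
orientation: [0.511, 0.488, -0.51, 0.491]
contact_force: [0.9, -0.3, 0.5]
width: 0.0854
```

{"fn": "send_rows", "kwargs": {"delta_pos": [[0,0,0],[0,0,0],[0,0,0],[0,0,0],[0,0,0]], "spin": [0.22,0.22,0.22,0.22,0.22]}}

```text
time_s: 14.5
position: [0.4305, -0.0783, 0.295]
orientation: [0.629, 0.322, -0.629, 0.323]
contact_force: [0.1, 0.3, 0.5]
width: 0.0852
```

```bash
python3 plan.py .4297 -.2806 .29 -56.3
```

```text
t 14.50 pos [ 0.4305 -0.0783  0.295 ] toolx [ 0.001 -0.    -1.   ] jaw yaw -35.7 j6 0.21 w 0.0852 F [0.1 0.3 0.5]
spin total 0.686 (deg 20.6) after-spin shift units [0.102 3.357 2.259] rows>= 5.1 spin rows 2.9
```

{"fn": "send_rows", "kwargs": {"delta_pos": [[0,0,0],[0,0,0],[0,0,0],[0,0,0]], "spin": [0.2,0.2,0.2,0.086]}}

```text
time_s: 14.83
position: [0.4305, -0.0783, 0.2949]
orientation: [0.677, 0.205, -0.676, 0.206]
contact_force: [-0.4, -0.5, -0.4]
width: 0.0857
```

{"fn": "send_rows", "kwargs": {"delta_pos": [[0,0.36,0.24],[0,0.5,0.34],[0,0.5,0.34],[0,0.5,0.34],[0,0.5,0.34]], "spin": [0,0,0,0,0]}}

```text
time_s: 15.25
position: [0.4301, -0.2221, 0.2951]
orientation: [0.676, 0.207, -0.676, 0.207]
contact_force: [1.4, 0.1, 0.4]
width: 0.0857
```

{"fn": "send_rows", "kwargs": {"delta_pos": [[0,0.5,0.34],[0,0.5,0.32],[0,0,0],[0,0,0],[0,0,0]], "spin": [0,0,0,0,0]}}

```text
time_s: 15.67
position: [0.4307, -0.2805, 0.2944]
orientation: [-0.676, -0.207, 0.676, -0.206]
contact_force: [-0.2, 1.5, -0.0]
width: 0.0855
```

```bash
python3 plan.py .4297 -.2806 .178 -56.3
```

```text
t 15.67 pos [ 0.4307 -0.2805  0.2944] toolx [-0.     0.001 -1.   ] jaw yaw -56.0 j6 0.20 w 0.0855 F [-0.2  1.5 -0. ]
spin total 0.010 (deg 0.3) after-spin shift units [ 2.327 -0.007  0.019] rows>= 2.9 spin rows 0.0
```

{"fn": "send_rows", "kwargs": {"delta_pos": [[0.4,0,0.02],[0.6,0,0],[0.6,0,0],[0.4,0,0],[0.2,0,0]], "spin": [0.01,0,0,0,0]}}

```text
time_s: 16.08
position: [0.4291, -0.2789, 0.1813]
orientation: [-0.676, -0.208, 0.678, -0.204]
contact_force: [-0.9, 0.0, -0.2]
width: 0.0855
```

{"fn": "send_rows", "kwargs": {"delta_pos": [[0,0,0],[0,0,0],[0.04,0,0],[0,0,0],[0,0,0]], "spin": [0,0,0,0,0]}}

```text
time_s: 16.5
position: [0.4306, -0.2817, 0.1836]
orientation: [0.677, 0.204, -0.676, 0.206]
contact_force: [1.0, 0.2, -0.4]
width: 0.0853
```

```bash
python3 plan.py .4297 -.2806 .177 -56.3
```

```text
t 16.50 pos [ 0.4306 -0.2817  0.1836] toolx [ 0.002 -0.002 -1.   ] jaw yaw -56.3 j6 0.21 w 0.0853 F [ 1.   0.2 -0.4]
spin total 0.001 (deg 0.0) after-spin shift units [ 0.132 -0.029  0.003] rows>= 0.2 spin rows 0.0
```

{"fn": "send_rows", "kwargs": {"delta_pos": [[0.09,-0.02,0],[0,0,0],[0,0,0],[0,0,0]], "spin": [0,0,0,0]}}

```text
time_s: 16.83
position: [0.4295, -0.2805, 0.1777]
orientation: [-0.677, -0.205, 0.677, -0.205]
contact_force: [0.4, 0.4, -0.4]
width: 0.0856
```

{"fn": "send_rows", "kwargs": {"delta_pos": [[0,0,0],[0,0,0],[0,0,0],[0,0,0],[0,0,0]], "spin": [0,0,0,0,0], "gripper": -1, "force": 30}}

```text
time_s: 17.25
position: [0.4297, -0.2806, 0.1779]
orientation: [0.677, 0.205, -0.677, 0.205]
contact_force: [1.4, -2.2, 0.9]
width: 0.0274
```

{"fn": "send_rows", "kwargs": {"delta_pos": [[0,0,0],[0,0,0],[0,0,0],[0,0,0],[0,0,0]], "spin": [0,0,0,0,0]}}

```text
time_s: 17.67
position: [0.4296, -0.2806, 0.1778]
orientation: [0.677, 0.205, -0.677, 0.205]
contact_force: [-0.5, -0.3, 1.2]
width: 0.0271
```

```bash
python3 plan.py .6277 .2549 .29 -83.3
```

```text
t 17.67 pos [ 0.4296 -0.2806  0.1778] toolx [ 0. -0. -1.] jaw yaw -56.3 j6 0.21 w 0.0271 F [-0.5 -0.3  1.2]
spin total 0.901 (deg 27.0) after-spin shift units [ -2.245 -10.174  -5.185] rows>= 14.5 spin rows 3.8
```

{"fn": "send_rows", "kwargs": {"delta_pos": [[-0.15,0,0],[-0.5,0,0],[-0.7,0,0],[-0.6,0,0],[-0.4,0,0]], "spin": [0,0,0,0,0]}}

```text
time_s: 18.08
position: [0.4299, -0.2808, 0.2987]
orientation: [0.677, 0.204, -0.676, 0.206]
contact_force: [-0.0, -0.4, -0.1]
width: 0.0275
```

{"fn": "send_rows", "kwargs": {"delta_pos": [[0,0,0],[0,0,0],[0,0,0],[0,0,0],[0,0,0]], "spin": [0.18,0.18,0.18,0.18,0.18]}}

```text
time_s: 18.5
position: [0.4293, -0.2803, 0.2955]
orientation: [-0.706, -0.04, 0.706, -0.04]
contact_force: [0.4, 0.3, -0.0]
width: 0.0274
```

```bash
python3 plan.py .6277 .2549 .29 -83.3; python3 - <<'E'
from h import *
im=optics.capture("side"); u=proj("side",[.43,-.281,.1]).astype(int); print(u)
x,y=max(u[0]-60,0),max(u[1]-50,0)
cv2.imwrite("pics/s3.png",cv2.resize(im[y:y+90,x:x+120,::-1],None,fx=6,fy=6,interpolation=cv2.INTER_CUBIC))
E
```

```text
t 18.50 pos [ 0.4293 -0.2803  0.2955] toolx [-0.  0. -1.] jaw yaw -83.5 j6 0.68 w 0.0274 F [ 0.4  0.3 -0. ]
spin total -0.008 (deg -0.2) after-spin shift units [  0.111 -10.168  -5.189] rows>= 14.3 spin rows 0.0
[269 188]
```

View pics/s3.png

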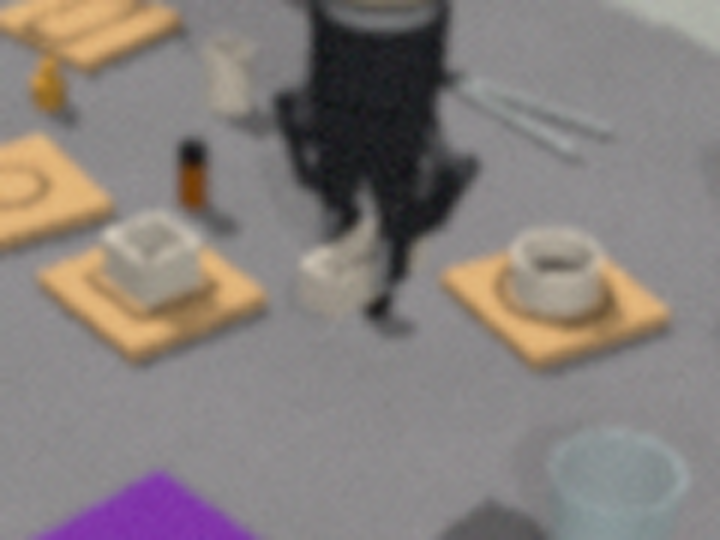

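{"fn": "send_rows", "kwargs": {"delta_pos": [[0,-0.28,-0.15],[0,-0.6,-0.306],[0,-0.6,-0.306],[0,-0.6,-0.306],[0,-0.6,-0.306]], "spin": [0,0,0,0,0]}}

```text
time_s: 18.97
position: [0.4821, -0.138, 0.2954]
orientation: [-0.706, -0.042, 0.706, -0.042]
contact_force: [0.6, -0.9, -0.5]
width: 0.0277
```

{"fn": "send_rows", "kwargs": {"delta_pos": [[0,-0.6,-0.306],[0,-0.6,-0.306],[0,-0.6,-0.306],[0,-0.6,-0.306],[0,-0.6,-0.306]], "spin": [0,0,0,0,0]}}

```text
time_s: 19.38
position: [0.5406, 0.0203, 0.2954]
orientation: [-0.706, -0.042, 0.706, -0.042]
contact_force: [0.6, -0.5, -0.1]
width: 0.0277
```

{"fn": "send_rows", "kwargs": {"delta_pos": [[0,-0.6,-0.306],[0,-0.6,-0.306],[0,-0.6,-0.306],[0,-0.6,-0.306],[0,-0.6,-0.306]], "spin": [0,0,0,0,0]}}

```text
time_s: 19.8
position: [0.599, 0.1782, 0.2952]
orientation: [-0.706, -0.042, 0.706, -0.042]
contact_force: [0.2, -0.4, -0.8]
width: 0.0273
```

{"fn": "send_rows", "kwargs": {"delta_pos": [[0,-0.6,-0.306],[0,-0.6,-0.306],[0,-0.28,-0.15],[0,0,0],[0,0,0]], "spin": [0,0,0,0,0]}}

```text
time_s: 20.22
position: [0.6278, 0.255, 0.2949]
orientation: [-0.705, -0.042, 0.706, -0.043]
contact_force: [0.4, -0.4, -0.4]
width: 0.0275
```

```bash
python3 plan.py .6277 .2549 .2 -83.3
```

```text
t 20.22 pos [0.6278 0.255  0.2949] toolx [-0.001 -0.001 -1.   ] jaw yaw -83.1 j6 1.69 w 0.0275 F [ 0.4 -0.4 -0.4]
spin total 0.006 (deg 0.2) after-spin shift units [1.897e+00 2.000e-03 1.000e-03] rows>= 2.4 spin rows 0.0
```

{"fn": "send_rows", "kwargs": {"delta_pos": [[0.4,0,0],[0.5,0,0],[0.5,0,0],[0.3,0,0],[0.2,0,0]], "spin": [0,0,0,0,0]}}

```text
time_s: 20.63
position: [0.627, 0.2529, 0.1975]
orientation: [-0.704, -0.041, 0.708, -0.042]
contact_force: [-0.2, -1.0, -0.7]
width: 0.0271
```

{"fn": "send_rows", "kwargs": {"delta_pos": [[0,0,0],[0,0,0],[0,0,0],[0,0,0]], "spin": [0,0,0,0]}}

```text
time_s: 20.97
position: [0.6289, 0.2545, 0.2024]
orientation: [0.707, 0.042, -0.705, 0.041]
contact_force: [0.8, 0.3, -0.3]
width: 0.0277
```

```bash
python3 plan.py .6277 .2549 .1905 -83.3
```

```text
t 20.97 pos [0.6289 0.2545 0.2024] toolx [ 0.003  0.001 -1.   ] jaw yaw -83.3 j6 1.69 w 0.0277 F [ 0.8  0.3 -0.3]
spin total 0.001 (deg 0.0) after-spin shift units [ 0.237 -0.011  0.025] rows>= 0.3 spin rows 0.0
```

{"fn": "send_rows", "kwargs": {"delta_pos": [[0.1,0,0.02],[0.08,0,0],[0.05,0,0],[0,0,0],[0,0,0]], "spin": [0,0,0,0,0]}}

```text
time_s: 21.38
position: [0.6273, 0.2544, 0.1899]
orientation: [0.706, 0.041, -0.706, 0.042]
contact_force: [-2.6, -1.6, 4.3]
width: 0.0278
```

```bash
python3 plan.py .6277 .2549 .1895 -83.3
```

```text
t 21.38 pos [0.6273 0.2544 0.1899] toolx [ 0. -0. -1.] jaw yaw -83.3 j6 1.69 w 0.0278 F [-2.6 -1.6  4.3]
spin total 0.001 (deg 0.0) after-spin shift units [ 0.007 -0.009 -0.008] rows>= 0.0 spin rows 0.0
```

{"fn": "send_rows", "kwargs": {"delta_pos": [[0,0,0],[0,0,0],[0,0,0],[0,0,0],[0,0,0]], "spin": [0,0,0,0,0], "gripper": 1}}

```text
time_s: 21.8
position: [0.627, 0.2543, 0.1883]
orientation: [-0.706, -0.041, 0.706, -0.041]
contact_force: [0.4, 0.6, 0.4]
width: 0.0844
```

{"fn": "send_rows", "kwargs": {"delta_pos": [[-0.2,0,0],[-0.4,0,0],[-0.6,0,0],[-0.6,0,0],[-0.4,0,0]], "spin": [0,0,0,0,0]}}

```text
time_s: 22.22
position: [0.6277, 0.2544, 0.3029]
orientation: [0.707, 0.042, -0.704, 0.041]
contact_force: [1.4, 0.0, 0.7]
width: 0.0854
```

```bash
python3 plan.py .6385 .0907 .295
```

```text
t 22.22 pos [0.6277 0.2544 0.3029] toolx [ 0.004  0.001 -1.   ] jaw yaw -83.3 j6 1.69 w 0.0854 F [1.4 0.  0.7]
spin total 0.000 (deg 0.0) after-spin shift units [0.155 3.278 0.169] rows>= 4.1 spin rows 0.0
```

{"fn": "send_rows", "kwargs": {"delta_pos": [[0,0.4,0.02],[0,0.6,0.03],[0,0.6,0.03],[0,0.6,0.03],[0,0.6,0.03]], "spin": [0,0,0,0,0]}}

```text
time_s: 22.63
position: [0.6364, 0.1133, 0.2998]
orientation: [0.706, 0.042, -0.706, 0.042]
contact_force: [0.9, -0.9, 0.3]
width: 0.0854
```

{"fn": "send_rows", "kwargs": {"delta_pos": [[0,0.48,0.03],[0,0,0],[0,0,0],[0,0,0]], "spin": [0,0,0,0]}}

```text
time_s: 22.97
position: [0.6378, 0.0908, 0.2992]
orientation: [0.706, 0.042, -0.706, 0.041]
contact_force: [0.6, 0.5, -0.2]
width: 0.0856
```

```bash
python3 plan.py .6385 .0907 .182; python3 - <<'E'
from h import *
im=optics.capture("top"); cv2.imwrite("pics/top2.png",im[:,:,::-1])
measure(im)
E
```

```text
t 22.97 pos [0.6378 0.0908 0.2992] toolx [ 0.     0.001 -1.   ] jaw yaw -83.3 j6 1.44 w 0.0856 F [ 0.6  0.5 -0.2]
spin total 0.000 (deg 0.0) after-spin shift units [ 2.345  0.005 -0.012] rows>= 2.9 spin rows 0.0
RIMS (pixel, then per height)
[213. 195.] 0.048 [432.1 -77.9  47.5  47.5  -2.9]
[213. 195.] 0.03 [433.9 -76.   48.3  48.3  -2.9]
[213. 195.] 0.034 [433.5 -76.4  48.1  48.1  -2.9]
[213. 195.] 0.026 [434.3 -75.6  48.5  48.5  -2.9]
[158. 123.] 0.048 [638.8  90.8  37.5  36.5 -42.2]
[158. 123.] 0.03 [644.3  95.7  38.2  37.1 -42.2]
[158. 123.] 0.034 [643.1  94.6  38.1  37.  -42.2]
[158. 123.] 0.026 [645.5  96.7  38.3  37.3 -42.2]
TILES
[215. 197.] tile [431.  -78.3 110.9 110.7  -2.6]
   outline [431.6 -78.7  68.6  67.3  87.1]
[162. 197.] tile [427.8  78.9 110.8 110.6  -8.5]
   outline [428.2  79.   56.1  55.  -43. ]
[276. 132.] tile [ 631.3 -255.2  110.8  109.9   78.4]
   outline [ 629.1 -254.2   81.7   76.6   85.2]
```

View pics/top2.png

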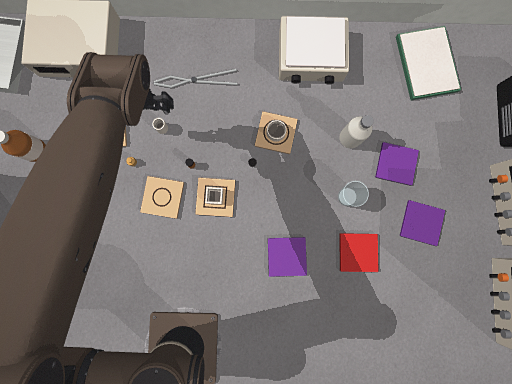

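{"fn": "send_rows", "kwargs": {"delta_pos": [[0.4,0,-0.012],[0.6,0,0],[0.6,0,0],[0.4,0,0],[0.2,0,0]], "spin": [0,0,0,0,0]}}

```text
time_s: 23.43
position: [0.6368, 0.092, 0.185]
orientation: [-0.704, -0.042, 0.708, -0.042]
contact_force: [-1.5, -0.4, -0.5]
width: 0.0852
```

{"fn": "send_rows", "kwargs": {"delta_pos": [[0,0,0],[0,0,0],[0,0,0],[0,0,0],[0,0,0]], "spin": [0,0,0,0,0]}}

```text
time_s: 23.85
position: [0.6392, 0.0906, 0.1907]
orientation: [0.707, 0.041, -0.705, 0.042]
contact_force: [0.6, 0.9, 0.3]
width: 0.0858
```

```bash
python3 plan.py .6385 .0907 .183
```

```text
t 23.85 pos [0.6392 0.0906 0.1907] toolx [ 0.003 -0.    -1.   ] jaw yaw -83.3 j6 1.44 w 0.0858 F [0.6 0.9 0.3]
spin total 0.000 (deg 0.0) after-spin shift units [ 0.155 -0.004  0.015] rows>= 0.2 spin rows 0.0
```

{"fn": "send_rows", "kwargs": {"delta_pos": [[0.1,0,0],[0,0,0],[0,0,0],[0,0,0]], "spin": [0,0,0,0]}}

```text
time_s: 24.18
position: [0.6384, 0.0904, 0.1836]
orientation: [-0.706, -0.041, 0.706, -0.041]
contact_force: [-1.0, -0.4, 0.5]
width: 0.0852
```

{"fn": "send_rows", "kwargs": {"delta_pos": [[0,0,0],[0,0,0],[0,0,0],[0,0,0],[0,0,0]], "spin": [0,0,0,0,0], "gripper": -1, "force": 30}}

```text
time_s: 24.6
position: [0.6386, 0.0904, 0.184]
orientation: [0.706, 0.041, -0.706, 0.041]
contact_force: [0.5, -0.2, -1.5]
width: 0.0361
```

{"fn": "send_rows", "kwargs": {"delta_pos": [[0,0,0],[0,0,0],[0,0,0],[0,0,0],[0,0,0]], "spin": [0,0,0,0,0]}}

```text
time_s: 25.02
position: [0.6386, 0.0905, 0.1839]
orientation: [0.706, 0.041, -0.706, 0.041]
contact_force: [-0.2, -0.3, 1.2]
width: 0.0362
```

```bash
python3 plan.py .428 .0791 .295
```

```text
t 25.02 pos [0.6386 0.0905 0.1839] toolx [ 0. -0. -1.] jaw yaw -83.3 j6 1.44 w 0.0362 F [-0.2 -0.3  1.2]
spin total 0.000 (deg 0.0) after-spin shift units [-2.224 -0.267  4.208] rows>= 6.0 spin rows 0.0
```

{"fn": "send_rows", "kwargs": {"delta_pos": [[-0.15,0,0],[-0.5,0,0],[-0.7,0,0],[-0.5,0,0],[-0.3,0,0]], "spin": [0,0,0,0,0]}}

```text
time_s: 25.43
position: [0.6391, 0.0905, 0.2953]
orientation: [0.708, 0.041, -0.704, 0.042]
contact_force: [0.5, -0.4, -0.1]
width: 0.036
```

```bash
python3 plan.py .428 .0791 .29
```

```text
t 25.43 pos [0.6391 0.0905 0.2953] toolx [ 0.005 -0.    -1.   ] jaw yaw -83.3 j6 1.44 w 0.0360 F [ 0.5 -0.4 -0.1]
spin total 0.000 (deg 0.0) after-spin shift units [ 0.086 -0.267  4.22 ] rows>= 5.3 spin rows 0.0
```

Contact is expected at TCP z ≈ 0.196.

{"fn": "send_rows", "kwargs": {"delta_pos": [[0,-0.02,0.3],[0,-0.04,0.6],[0,-0.04,0.6],[0,-0.04,0.6],[0,-0.04,0.6]], "spin": [0,0,0,0,0]}}

```text
time_s: 25.85
position: [0.5016, 0.0836, 0.291]
orientation: [-0.706, -0.042, 0.706, -0.041]
contact_force: [-0.4, 0.1, -0.8]
width: 0.0362
```

{"fn": "send_rows", "kwargs": {"delta_pos": [[0,-0.04,0.6],[0,-0.04,0.6],[0,0,0.31],[0,0,0],[0,0,0]], "spin": [0,0,0,0,0]}}

```text
time_s: 26.27
position: [0.4274, 0.0788, 0.2915]
orientation: [0.706, 0.041, -0.706, 0.041]
contact_force: [0.5, -0.3, -0.3]
width: 0.0362
```

```bash
python3 plan.py .428 .0791 .207
```

```text
t 26.27 pos [0.4274 0.0788 0.2915] toolx [ 0.001  0.    -1.   ] jaw yaw -83.3 j6 1.40 w 0.0362 F [ 0.5 -0.3 -0.3]
spin total 0.000 (deg 0.0) after-spin shift units [ 1.689 -0.004 -0.012] rows>= 2.1 spin rows 0.0
```

{"fn": "send_rows", "kwargs": {"delta_pos": [[0.4,0,-0.01],[0.5,0,0],[0.4,0,0],[0.3,0,0],[0.1,0,0]], "spin": [0,0,0,0,0]}}

```text
time_s: 26.68
position: [0.4285, 0.0788, 0.2041]
orientation: [-0.705, -0.042, 0.707, -0.041]
contact_force: [-0.1, 0.2, -0.6]
width: 0.0358
```

{"fn": "send_rows", "kwargs": {"delta_pos": [[0,0,0],[0,0,0],[0,0,0],[0,0,0]], "spin": [0,0,0,0]}}

```text
time_s: 27.02
position: [0.4293, 0.0788, 0.2075]
orientation: [0.707, 0.041, -0.705, 0.042]
contact_force: [0.5, 0.8, -0.8]
width: 0.0363
```

```bash
python3 plan.py .428 .0791 .1965
```

```text
t 27.02 pos [0.4293 0.0788 0.2075] toolx [ 0.003 -0.    -1.   ] jaw yaw -83.3 j6 1.40 w 0.0363 F [ 0.5  0.8 -0.8]
spin total 0.000 (deg 0.0) after-spin shift units [ 0.22  -0.009  0.025] rows>= 0.3 spin rows 0.0
```

{"fn": "send_rows", "kwargs": {"delta_pos": [[0.1,0,0.02],[0.08,0,0],[0.03,0,0],[0,0,0],[0,0,0]], "spin": [0,0,0,0,0]}}

```text
time_s: 27.43
position: [0.4274, 0.0787, 0.1959]
orientation: [-0.706, -0.041, 0.706, -0.041]
contact_force: [-1.5, 0.5, 1.6]
width: 0.0361
```

```bash
python3 plan.py .428 .0791 .1955
```

```text
t 27.43 pos [0.4274 0.0787 0.1959] toolx [-0. -0. -1.] jaw yaw -83.3 j6 1.40 w 0.0361 F [-1.5  0.5  1.6]
spin total 0.000 (deg 0.0) after-spin shift units [ 0.008 -0.007 -0.013] rows>= 0.0 spin rows 0.0
```

{"fn": "send_rows", "kwargs": {"delta_pos": [[0,0,0],[0,0,0],[0,0,0],[0,0,0],[0,0,0]], "spin": [0,0,0,0,0], "gripper": 1}}

```text
time_s: 27.85
position: [0.4274, 0.0787, 0.1957]
orientation: [0.706, 0.041, -0.706, 0.041]
contact_force: [0.2, -0.4, 0.1]
width: 0.0854
```

{"fn": "send_rows", "kwargs": {"delta_pos": [[-0.2,0,0],[-0.4,0,0],[-0.7,0,0],[-0.7,0,0],[-0.7,0,0]], "spin": [0,0,0,0,0]}}

```text
time_s: 28.27
position: [0.4269, 0.0787, 0.3326]
orientation: [-0.706, -0.041, 0.706, -0.041]
contact_force: [1.3, 0.4, -0.3]
width: 0.0854
```

{"fn": "send_rows", "kwargs": {"delta_pos": [[-0.5,0,0],[0,0,0],[0,0,0]], "spin": [0,0,0]}}

```text
time_s: 28.52
position: [0.4277, 0.0787, 0.3584]
orientation: [0.708, 0.041, -0.704, 0.042]
contact_force: [0.2, -0.3, -0.6]
width: 0.0854
```

```bash
python3 plan.py .24 .6 .4
```

```text
t 28.52 pos [0.4277 0.0787 0.3584] toolx [ 0.005 -0.    -1.   ] jaw yaw -83.3 j6 1.40 w 0.0854 F [ 0.2 -0.3 -0.6]
spin total 0.000 (deg 0.0) after-spin shift units [ -0.856 -10.793   2.502] rows>= 13.9 spin rows 0.0
```

{"fn": "send_rows", "kwargs": {"delta_pos": [[-0.05,-0.6,0.1],[-0.05,-0.6,0.1],[-0.05,-0.6,0.1],[-0.05,-0.6,0.1],[-0.05,-0.6,0.1]], "spin": [0,0,0,0,0]}}

```text
time_s: 28.93
position: [0.3838, 0.2257, 0.3666]
orientation: [-0.705, -0.041, 0.707, -0.042]
contact_force: [0.1, 0.1, 0.1]
width: 0.0855
```

{"fn": "send_rows", "kwargs": {"delta_pos": [[-0.05,-0.6,0.15],[-0.05,-0.6,0.15],[-0.05,-0.6,0.15],[-0.05,-0.6,0.15],[-0.05,-0.6,0.15]], "spin": [0,0,0,0,0]}}

```text
time_s: 29.35
position: [0.3289, 0.3703, 0.3789]
orientation: [-0.705, -0.041, 0.707, -0.042]
contact_force: [0.9, 0.3, 0.4]
width: 0.0856
```

{"fn": "send_rows", "kwargs": {"delta_pos": [[-0.05,-0.6,0.15],[-0.05,-0.6,0.15],[-0.05,-0.6,0.15],[-0.05,-0.6,0.15],[-0.05,-0.6,0.15]], "spin": [0,0,0,0,0]}}

```text
time_s: 29.77
position: [0.2742, 0.5149, 0.391]
orientation: [-0.705, -0.04, 0.707, -0.043]
contact_force: [0.9, -0.4, 0.4]
width: 0.0857
```

{"fn": "send_rows", "kwargs": {"delta_pos": [[0,-0.6,0.2],[0,-0.6,0.2],[0,-0.3,0.1],[0,0,0],[0,0,0]], "spin": [0,0,0,0,0]}}

```text
time_s: 30.18
position: [0.2412, 0.5855, 0.3909]
orientation: [-0.705, -0.041, 0.707, -0.043]
contact_force: [0.0, 0.0, 0.3]
width: 0.0853
```

```bash
python3 plan.py .24 .6 .4; python3 - <<'E'
from h import *
im=optics.capture("top"); cv2.imwrite("pics/top3.png",im[:,:,::-1])
cv2.imwrite("pics/top3z.png",cv2.resize(im[95:225,70:310,::-1],None,fx=3.3,fy=3.3,interpolation=cv2.INTER_CUBIC))
s=optics.capture("side"); cv2.imwrite("pics/side3z.png",cv2.resize(s[120:240,150:350,::-1],None,fx=4,fy=4,interpolation=cv2.INTER_CUBIC))
# rims at true heights on tile
S=4;x0,y0,x1,y1=75,95,310,225
c=cv2.resize(im[y0:y1,x0:x1],None,fx=S,fy=S,interpolation=cv2.INTER_CUBIC)
h=cv2.cvtColor(c,cv2.COLOR_RGB2HSV); m=((h[...,2]>165)&(h[...,1]<50)).astype(np.uint8)*255
for n,xy,z in (("cru",(.428,.0791),.06),("dish",(.631,-.2551),.042),("box",(.4312,-.0783),.046),("boat",(.6277,.2549),.038)):
    u=proj("top",[*xy,z])
    for ct in blobs(m,20*S*S):
        p=(ct.reshape(-1,2)+.5)/S-.5+[x0,y0]
        if np.linalg.norm(p.mean(0)-u)<8: print(n,np.round(rect(toworld("top",p,z)),1))
print(toworld("top",(189.5,162.5),.046))
E
```

```text
t 30.18 pos [0.2412 0.5855 0.3909] toolx [-0.002 -0.004 -1.   ] jaw yaw -83.2 j6 2.47 w 0.0853 F [0.  0.  0.3]
spin total 0.000 (deg 0.0) after-spin shift units [-0.183 -0.289 -0.011] rows>= 0.4 spin rows 0.0
cru [426.4  78.2  34.6  34.6   1.2]
dish [ 6.305e+02 -2.539e+02  5.710e+01  5.640e+01  6.000e-01]
box [432.4 -77.6  47.5  47.   -2.3]
boat [627.9 253.9  80.8  29.3   6.7]
[[ 0.52515469 -0.00549117  0.046     ]]
```

View pics/top3z.png

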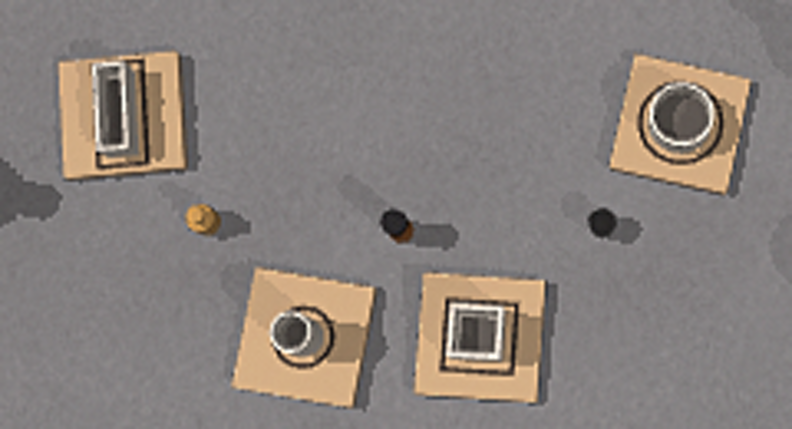

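View pics/side3z.png

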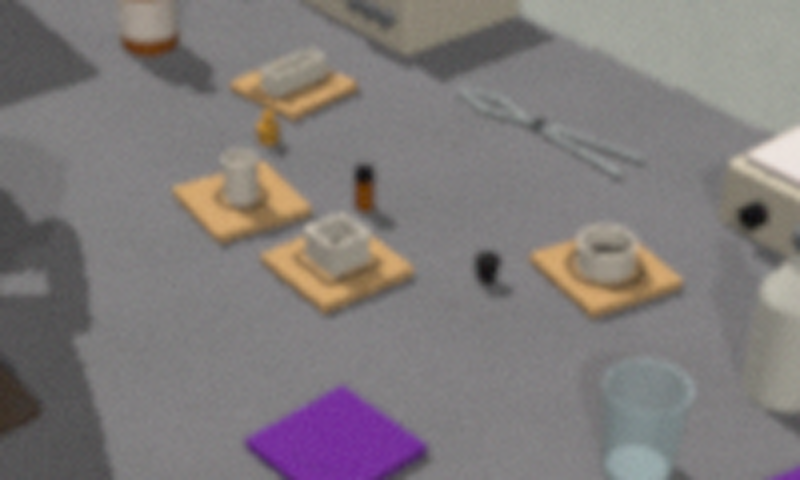

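All four pieces stand inside their outlines, off centre by less than about 2 mm. In the zoomed top view the vial is still at about (395,224), the same place as at the start.

```bash
python3 -c "
from bench import arm
print(arm.hand_in())"
```

```text
the job is handed in; nothing more can be done
None
```

All four pieces are standing on their own tiles and the job is handed in, at about 30 s of the 99 s allowed. I gripped each piece from outside at 30 N, lowered it until it touched the tile, then released it. The hand-in reports no verdict.

The last top view, with the arm drawn well clear, gave these distances from each outline's centre:

| Piece | Off centre | Turn relative to outline |
|---|---|---|
| Tall crucible | about 2 mm | not needed |
| Wide dish | about 1.3 mm | not needed |
| Square box | about 1.4 mm | 0.3° |
| Long boat | about 1 mm | about 0° |

- **Uprightness:** both views show every piece upright, and each rim measured within about 1.5 mm of its given size.
- **Vial:** it is standing where it was at the start; I compared the pictures by eye.
- **Accuracy limit:** the calibration is only good to about 2 mm, so these offsets are no finer than that, against a limit of 12 mm.

No check failed or disagreed.

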